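Free the eccentric and press a disk drive home in its fixture

TASK

On the clamping fixture, push the lever round until the eccentric cam stands at its low point, its thin side towards the follower arm of the slide; only then push the slide forward by its upright tab until it has pressed the disk drive fully home against the end stop. Push with the fingertips only: pick nothing up, do not touch the drive yourself and leave the other things where they are.

Things in the scene. Friction and masses are not known exactly. Their poses are not given: they have to be found in the camera images.
- fixture: Grey painted base plate 280 x 200 x 10 mm fixed on the table, with slide, cam and nest. Origin on its underside (plate spans x -140..140, y -110..90 mm); +x is forward, the way the slide is pushed, +y left, z up. Slide and nest lie along x at y = 45 mm, the drive between two rails 16 mm high.
- end_stop (a point): Middle of the inner (-x) face of the steel end stop across the front of the nest, at x = 125, y = 45, z = 18 mm of the fixture; the stop's top is at z = 26 mm. The drive is home when its front end lies against this face.
- cam_plate (a joint): Angle (rad) of the dark eccentric disc and its lever on a vertical pivot; grows anticlockwise from above, range -0.7 to 3.0. 0 is the low point: thin side (12 mm) faces the follower arm; near 3.14 the thick side (40 mm) blocks the slide. Starts at 2.0 to 2.9: turn it clockwise. It can pass 0: no stop or detent there. Stays where left; takes 4 to 5 N at the pin.
- lever_pin (a point): Top centre of the upright black pin, 14 mm diameter, on the end of the cam lever, 70 mm from the pivot. It stands free from z = 46 (top of the 12 mm wide steel lever) to z = 86 mm. In the fixture's frame the pin lies at (joint value - 2.36) rad from +x about the pivot: at the low point back and to the right, over a short black index line on the plate.
- cam_pivot (a point): Point on the cam's vertical pivot axis, on top of the hub, 50 mm above the table; at x = 10, y = -50 mm of the fixture. The disc has radius 26 mm, centre 14 mm off the pivot, z 23 to 37 mm.
- slide_block (a joint): Travel (m) of the steel slide along the fixture's +x, 0 at the start (drawn back), limit 0.031. Its jaw meets the drive on the way and the drive meets the end stop at 0.028. With the cam as it starts, the follower arm meets the disc after 2 to 10 mm; do not force it. Takes 2 to 3 N; stays where left.
- slide_tab (a point): On the rear (-x) face of the slide's upright push tab, 58 mm above the table. The tab is a steel plate 10 mm thick, 36 mm wide along y, from the slide's flat top (z = 23 mm, going on 58 mm behind the tab) up to z = 70 mm. Ahead of it the follower arm, a bar with top at z = 36 mm, reaches out to the right (-y).
- drive: 2.5 inch disk drive, 70 x 100 x 11 mm, lying loose in the nest with its long side along the fixture's x. Origin at the centre of its underside, its own y along its long side. It starts 7 to 20 mm short of the end stop; fully home its origin is at x = 75 mm in the fixture's frame. To be moved by the slide only.
- screwdriver: Loose precision screwdriver 16 x 146 x 16 mm on the table; leave alone.
- fan: Loose black cooling fan 65 x 96 x 11 mm on the table; leave alone.
- dish: Loose round screw dish, 77 mm diameter, 15 mm high, on the table; leave alone.
Not all that is in view belongs to the job. Leave any turquoise look-alike of the drive alone.

How it is judged:
On the way, in this order (a step that is already met when the one before it is completed fails the run):
1. the cam is at its low point (within 0.35 rad) while the slide is still drawn back (value of joint cam_plate between -0.35 and 0.35 rad and value of joint slide_block below 0.012 m), for 0.2 s.
2. the slide has pressed the drive home (value of joint slide_block above 0.025 m and x of drive in the frame of fixture above 0.072 m), for 0.2 s.
At the end, for the whole second after the job is handed in: The cam is within 0.35 rad of its low point, the slide has travelled more than 25 of its 28 mm, the drive lies flat in the nest within 3 mm of the end stop, and all is at rest (all of step 2 and value of joint cam_plate between -0.35 and 0.35 rad and height (world z) of drive below 0.014 m and angle between drive's own z axis and vertical below 0.05 rad and linear speed of drive below 0.02 m/s and velocity of joint slide_block below 0.01 m/s); the robot touches nothing.
It fails at once if the slide is forced forward (more than 12 mm) while the cam is away from its low point (more than 0.6 rad) (value of joint slide_block above 0.012 m and (value of joint cam_plate above 0.6 rad or value of joint cam_plate below -0.6 rad)).
It fails at once if the robot touches the drive (contact force between any of the fingers, the arm and drive above 0.5 N).
It fails at once if the drive is lifted (height (world z) of drive above 0.02 m).
It fails at once if another thing is moved by more than 20 mm or picked up (distance of any of screwdriver, fan, dish from where it was at the start of the episode above 0.02 m).
It also fails if it takes over 59 s, if anything falls off the work surface, if the arm or the gripper's body presses on something with over 40 N, if the wrist force passes 120 N, or if a joint passes its speed limit or range.

ROBOT

A 7-joint arm with a two-finger parallel gripper is mounted at the origin on a cart in front of the work surface, level with it; the furniture and walls round the work are solid. World frame = base frame: x ahead of the robot, y to its left, z up, the work surface at z = 0. Lengths are in m, angles in rad, forces in N, time in s.
With the tool pointing down it reaches from about 0.425 to 0.925 m from the base axis. Payload 6.8 kg.
Tool frame: the origin (TCP) lies at the very end of the fingers, on their centre line; the grasp point (between the pads) lies 19 mm behind it; z points along the fingers, y is the line along which they close (so a half turn about z gives the same grasp; the last joint's range is limited). The gripper opens to 85 mm and grips with 20 to 120 N. Pads are 22 mm wide; open, the fingers measure 114 mm over their backs; the gripper's body (76 mm by 85 mm) begins 54 mm behind the grasp point. The pads swing forward as they close: fully open they stand 13 mm farther back than shut.
Start: joints at [0.993, 0.477, 0.022, 1.555, -0.011, 1.109, -0.083], TCP at [0.306, -0.602, 0.231] pointing down, gripper open.
Joint ranges: [-2.96, 2.96], [-0.34, 2.1], [-1.41, 1.46], [0.24, 2.44], [-1.37, 4.51], [0.17, 1.92], [-2.96, 2.96]. Speed limits (rad/s): [2.39, 2.39, 3.14, 3.14, 3.14, 3.14, 3.14].

INTERFACE

Orientations are given as a rotation vector (axis times angle).
In Python, from bench import get_obs, viewer, r gives the robot as it stands. The module is installed in compiled form; this text tells all that it offers.
- The arm moves only by the tool play_rows, never from a script. Its argument "commands" is a list that holds one entry, the list of rows, each a list of 5 numbers: the gripper's target within -1 to 1 (shut at 1, half-way at 0, fully open at -1), then the shift along the tool's x, y, z scaled (see below), then the turn about the tool's z scaled (see below). A call has 1 to 12 rows; each row is the pose to reach, as a shift and turn from the pose commanded when the call began, along the tool's axes at that moment; what a row does not reach only later rows make up. The controller multiplies each number of a shift by 0.2 m and each number of a turn by pi/2 rad. A row lasts 1/12 s, in which the tool goes at most 41.7 mm and 7.16 degrees, less where a joint would pass 70% of its speed; a pose out of reach is approached as far as the arm can. A call with a number of a shift or a turn outside -1 to 1 is refused whole. A call with a gripper value outside its range is refused whole. The fingers move at their own pace and stop on an object; "grip_force" is the grip in N (left out, the last holds). Time passes only in rows, so rows that repeat a pose let the fingers close. It gives the time, the measured TCP pose, the force, the opening and the grip force at its end, in the units of the state.
- get_obs(): the state, without advancing time (a new reading comes with each control period).
- viewer.grab_frame(name): name is "scene" or "top" or "wrist"; returns a dict with "pixels" (400x640x3 uint8, red, green, blue), "fovy" (degrees; the focal length in pixels is half the picture's height over the tangent of half this angle, whatever the lens; pixels are square), "cx", "cy" (the principal point, pixels), "world_to_cam" (4x4, takes a point from world to camera coordinates); the wrist camera has in their place "hand_eye" (4x4, takes a point from camera to tool coordinates, whose origin is the TCP and whose axes are the flange's). Camera axes: x right, y up, looking along -z (the intrinsics and any distortion apply to the point x, -y, -z); pixel columns grow to the right and rows downward; lengths in m; the calibration is good to about 2 mm. A picture is of the moment at which its call begins: read the wrist's pose just before it. There is no depth.
- r.hand_in(): hands the job in; it is judged then, once.
Trained networks look in a picture, given as the dict that the camera call returned (one of the last four; its "shot" number tells which), for a name from the list of things; names that differ only in an ending like _2 or _b are one class to them, and where a whole thing is asked for, a point or a joint stands for the part that bears it (a point fixed in the world has none). Each returns a list of dicts, best first, with "score" (0 to 1); they miss things now and then, are a little off and sometimes report something else, mostly with a low value. They report only what shows in the picture. A call takes as long as a camera call. They do not tell look-alikes from the thing itself.
- viewer.trace(picture, thing): "pixels" (400x640 bool, what is visible of it) and "rect" ([left, top, right, bottom] in pixels, round what is visible of it).
The state is a dict: "clock": time; "joints": joint angles; "qvel": joint speeds; "tau": joint torques, N m; "tcp_pos": TCP position; "orientation": TCP orientation; "contact_force": force on the tool from outside, world axes, zero at the start; "moment": the same for the moment, N m; "grip_width": finger opening in m; "gripper_force": force on a finger pad.
Only numpy, scipy, OpenCV 4.12 (cv2) and the standard library are available. Lean on these libraries where they do the work, as an engineer would, in place of code of your own. Each camera call takes 0.05 s, during which the arm holds its last target. There are 200 camera calls.

## Working session

There is one attempt and no reset: what is moved stays moved. The work goes in short steps, Python scripts to look and compute and a tool call to move; the robot and the scene stay as the last step left them, time stands still between calls to the robot, and variables do not carry over. Pictures are saved under pics/ and viewed, at most 10 in all, crops included, and the job is handed in when it is done.

Besides the shell and the picture viewer there is one more tool, called in YAML: its name, and indented under it one key for each argument. play_rows: Moves the arm, as the interface text tells. Shifts and turns lie within -1 to 1; 1 stands for 0.2 m of shift or pi/2 rad of turn. Its arguments: {"type":"object","properties":{"commands":{"type":"array","items":{"type":"array","items":{"type":"array","items":{"type":"number","minimum":-1,"maximum":1}}}},"grip_force":{"type":"number"}},"required":["commands"]}

```bash
mkdir -p pics
cat > h.py <<'E'
import numpy as np, cv2
from bench import get_obs, viewer, r
from scipy.spatial.transform import Rotation as R
def K(f): 
    fl=200/np.tan(np.radians(f["fovy"])/2); return fl,f["cx"],f["cy"]
def proj(f,P):
    P=np.atleast_2d(P); T=np.array(f["world_to_cam"]); c=P@T[:3,:3].T+T[:3,3]; fl,cx,cy=K(f)
    return np.c_[cx+fl*c[:,0]/-c[:,2], cy+fl*c[:,1]/c[:,2]]
def ray(f,uv,z):
    T=np.linalg.inv(np.array(f["world_to_cam"])); fl,cx,cy=K(f)
    d=T[:3,:3]@np.array([(uv[0]-cx)/fl,-(uv[1]-cy)/fl,-1]); o=T[:3,3]
    return o+d*(z-o[2])/d[2]
def save(n,p,s=None):
    cv2.imwrite("pics/"+n,cv2.cvtColor(p,cv2.COLOR_RGB2BGR))
E
python3 - <<'E'
from h import *
o=get_obs();print(o)
for n in("top","scene"):
    f=viewer.grab_frame(n);save(n+"1.png",f["pixels"]);print(n,{k:v for k,v in f.items() if k!="pixels"})
    for t in("fixture","lever_pin","cam_plate","slide_block","slide_tab","drive","screwdriver","fan","dish"):
        print(t,[(round(d["score"],2),d["rect"],np.round(np.argwhere(d["pixels"]).mean(0)[::-1],1)) for d in viewer.trace(f,t)])
E
```

```text
{'clock': 0.0, 'joints': array([ 0.99286235,  0.47782789,  0.02232704,  1.55647641, -0.01153468,
        1.10926373, -0.0830943 ]), 'qvel': array([-0.0007179 ,  0.00077143, -0.00048299, -0.00222986,  0.00120223,
       -0.0012041 ,  0.0011013 ]), 'tau': array([ 6.26285764e-04, -5.96444786e+01,  1.60818659e+00, -2.81193244e+01,
        1.24343482e-02,  9.27448331e-03, -7.70040202e-06]), 'tcp_pos': array([ 0.30533015, -0.60132563,  0.23029627]), 'orientation': array([-3.05357397e+00, -7.30866863e-01,  8.29542212e-04]), 'contact_force': array([-0.09942218,  0.05139481,  0.22120161]), 'moment': array([-0.06983135, -0.01339514, -0.0073334 ]), 'gripper_force': 0.0, 'grip_width': 0.08531058327849578}
top {'fovy': 50.839139849441594, 'cx': 330.06844001448746, 'cy': 195.08103509791854, 'world_to_cam': array([[-2.93611734e-03, -9.99842246e-01,  1.75174624e-02,
        -3.59580986e-01],
       [ 9.86409716e-01, -1.80248202e-05,  1.64304203e-01,
        -5.66029317e-01],
       [-1.64277967e-01,  1.77618116e-02,  9.86254160e-01,
        -1.06825444e+00],
       [ 0.00000000e+00,  0.00000000e+00,
[... 1408 characters left out ...]
], array([265.5, 219.9]))]
cam_plate [(0.75, [268.6, 180.7, 309.3, 217.4], array([288. , 203.6]))]
slide_block [(0.6, [212.7, 193.7, 275.6, 227.3], array([241.8, 210.4])), (0.57, [270.0, 179.5, 306.1, 218.0], array([288.4, 202.8]))]
slide_tab [(0.81, [211.0, 194.5, 275.9, 227.8], array([241.3, 210.4]))]
drive [(0.59, [254.0, 187.8, 279.4, 209.4], array([266. , 197.4])), (0.56, [304.0, 293.6, 367.9, 328.6], array([334.5, 311.3]))]
screwdriver [(0.96, [250.4, 282.6, 295.3, 305.4], array([270.6, 292.1]))]
fan [(0.67, [349.9, 254.4, 402.5, 279.3], array([365.7, 264.7])), (0.2, [201.1, 179.5, 341.6, 255.9], array([265.7, 219.9]))]
dish [(0.45, [310.3, 171.1, 333.5, 188.3], array([320.5, 177.7]))]
```

Run:
```python
from h import *
f=viewer.grab_frame("top");p=f["pixels"]
save("top2.png",cv2.resize(p[110:310,220:450],None,fx=3,fy=3,interpolation=cv2.INTER_CUBIC)[:600])
g=viewer.grab_frame("scene");p=g["pixels"]
save("sc2.png",cv2.resize(p[160:340,190:420],None,fx=3.3,fy=3.3,interpolation=cv2.INTER_CUBIC)[:600])
```

```text
(no output)
```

View pics/top2.png

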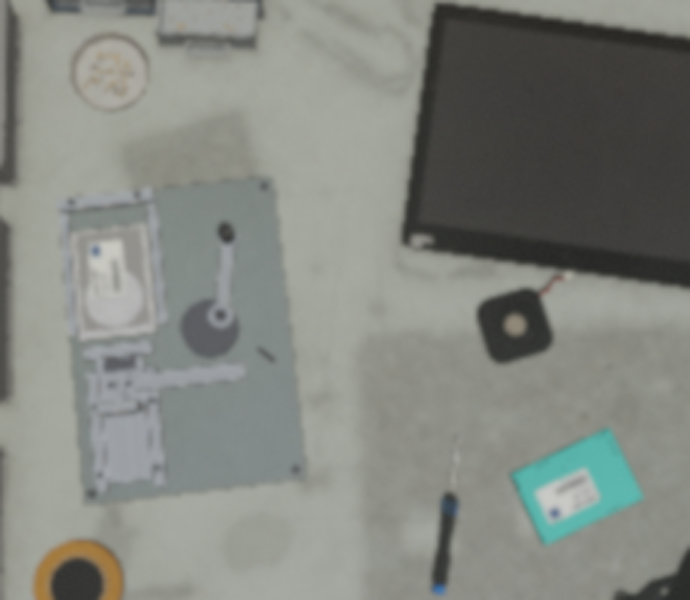

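View pics/sc2.png

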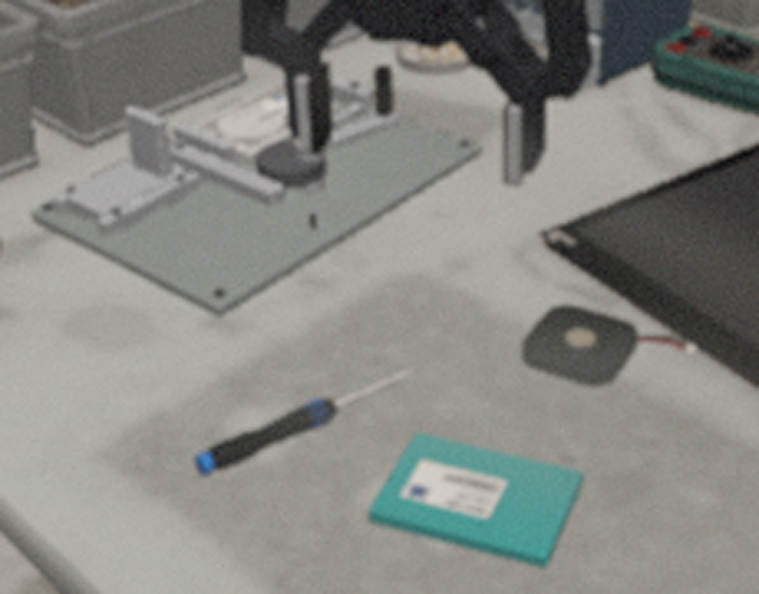

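```bash
cat >> h.py <<'E'
def fx(pose,P):
    P=np.atleast_2d(np.array(P,float)); c,s=np.cos(pose[2]),np.sin(pose[2])
    return np.c_[pose[0]+c*P[:,0]-s*P[:,1], pose[1]+s*P[:,0]+c*P[:,1], P[:,2]]
E
python3 - <<'E'
from h import *
from scipy.optimize import least_squares
f=viewer.grab_frame("top"); g=viewer.grab_frame("scene")
tp=np.array([[62,199],[272,179],[304,477],[87,503],[221,315]])/3+[220,110]
M=np.array([[140,90,10],[140,-110,10],[-140,-110,10],[-140,90,10],[10,-50,50]])/1e3
sp=np.array([[481,150],[222,312],[33,216]])/3.3+[190,160]; Ms=M[[1,2,3]]
fun=lambda q:np.r_[(proj(f,fx(q,M))-tp).ravel()]
fun2=lambda q:np.r_[(proj(g,fx(q,Ms))-sp).ravel()]
for F in(fun,fun2,lambda q:np.r_[fun(q),fun2(q)]):
    s=least_squares(F,[.55,-.2,0]);print(s.x,np.round(s.fun,1))
q=s.x
pin=ray(f,np.array([225,230])/3+[220,110],.086);piv=fx(q,[.01,-.05,.05])[0]
d=pin-piv;print("pin",pin,"piv",piv,np.linalg.norm(d[:2]),"cam",np.arctan2(d[1],d[0])-q[2]+2.36)
for n,P in dict(tab=[-.06,.045,.058],low=[.01+.07*np.cos(-2.36),-.05+.07*np.sin(-2.36),.086]).items(): print(n,fx(q,P))
# tab top centre from image (top view)
print(ray(f,np.array([127,407])/3+[220,110],.070))
E
```

```text
[ 0.49667976 -0.21599085  0.10931669] [-1.  -0.5  1.  -1.4  1.3  0.8 -1.2  0.8  0.1  0.1]
[ 0.49211424 -0.22355679  0.11939559] [ 1.3 -1.   0.1  0.3 -1.3 -0.2]
[ 0.49597407 -0.21756337  0.114043  ] [-0.7 -0.   1.3 -1.3  2.1  0.9 -0.4  1.2  0.6  0.3  0.8 -2.1 -0.6 -1.6
 -1.2 -1.9]
pin [ 0.58146585 -0.26951356  0.086     ] piv [ 0.51159891 -0.26610062  0.05      ] 0.06995025360318664 cam 2.1971467397482964
tab [[ 0.431243   -0.17968344  0.058     ]]
low [[ 0.46784732 -0.32074308  0.086     ]]
[ 0.43135904 -0.18687999  0.07      ]
```

play_rows:
  commands:
    - [[1,0.8,-0.6,-0.12,0.23],[1,0.8,-0.6,-0.12,0.23],[1,0.8,-0.6,-0.12,0.23],[1,0.8,-0.6,-0.12,0.23],[1,0.8,-0.6,-0.12,0.23],[1,0.8,-0.6,-0.12,0.23],[1,0.8,-0.6,-0.12,0.23]]

```text
clock: 1.78
tcp_pos: [0.3958, -0.4203, 0.256]
orientation: [3.136, 0.178, 0.002]
contact_force: [-0.1, -0.5, -0.6]
grip_width: 0.0005
gripper_force: 0.0
```

Run:
```python
from h import *
o=get_obs();f=viewer.grab_frame("wrist")
print(R.from_rotvec(o["orientation"]).as_matrix().round(3),o["tcp_pos"]);print({k:v for k,v in f.items() if k!="pixels"})
```

```text
[[ 0.994  0.113  0.001]
 [ 0.113 -0.994 -0.   ]
 [ 0.001  0.    -1.   ]] [ 0.39583112 -0.42032287  0.25595299]
{'fovy': 60.98802991415564, 'cx': 321.4136832790352, 'cy': 199.17078199985136, 'hand_eye': array([[-1.90664907e-04,  9.57571408e-01,  2.88196048e-01,
         7.44726911e-02],
       [ 9.99998999e-01, -2.21435591e-04,  1.39733043e-03,
         2.11750215e-05],
       [ 1.40186053e-03,  2.88196026e-01, -9.57570407e-01,
        -1.43154641e-01],
       [ 0.00000000e+00,  0.00000000e+00,  0.00000000e+00,
         1.00000000e+00]]), 'shot': 7}
```

play_rows:
  commands:
    - [[1,0.46,-0.8,0,0],[1,0.46,-0.8,0,0],[1,0.46,-0.8,0,0],[1,0.46,-0.8,0,0],[1,0.46,-0.8,0,0],[1,0.46,-0.8,0,0]]

```text
clock: 2.33
tcp_pos: [0.47, -0.2498, 0.2552]
orientation: [-3.135, -0.179, -0.001]
contact_force: [0.1, -1.0, -0.8]
grip_width: 0.0002
gripper_force: 0.0
```

```bash
cat >> h.py <<'E'
def wrist():
    o=get_obs();f=viewer.grab_frame("wrist");T=np.eye(4);T[:3,:3]=R.from_rotvec(o["orientation"]).as_matrix();T[:3,3]=o["tcp_pos"]
    f["world_to_cam"]=np.linalg.inv(T@np.array(f["hand_eye"])); return f
E
python3 - <<'E'
from h import *
import pickle
f=wrist();pickle.dump(f,open("w1.pkl","wb"));save("w1.png",f["pixels"]);print(get_obs()["tcp_pos"])
for t in("lever_pin","slide_tab","drive"):
    print(t,[(round(d["score"],2),d["rect"]) for d in viewer.trace(f,t)])
E
```

```text
[ 0.46865974 -0.25282293  0.25518675]
lever_pin [(0.62, [305.6, 48.2, 365.4, 166.0])]
slide_tab [(0.92, [221.7, 139.3, 352.4, 243.2])]
drive [(0.8, [213.4, 31.4, 284.0, 134.4]), (0.77, [524.7, 238.7, 616.0, 307.2])]
```

View pics/w1.png

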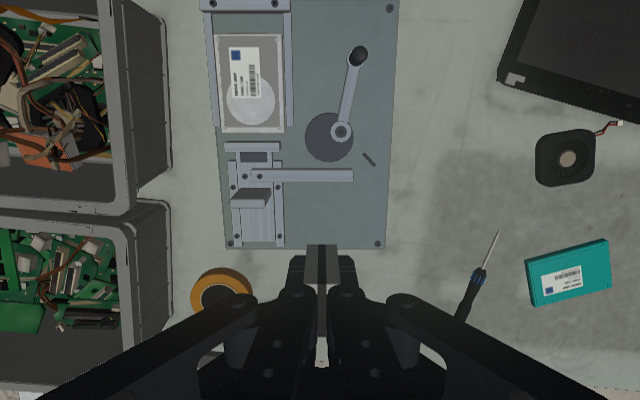

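Run:
```python
from h import *
import pickle
from scipy.optimize import least_squares
f=pickle.load(open("w1.pkl","rb"))
M=np.array([[-140,90,10],[-140,-110,10],[10,-50,50]])/1e3
uv=np.array([[226,249],[385.5,248],[342,131]])
def F(q):
    e=proj(f,fx(q,np.r_[M,[[.1,-.11,.01],[.12,-.11,.01]]]))
    a,b=e[3:]; d=(b-a)/np.linalg.norm(b-a); n=np.array([398,2])-a   # right plate edge passes (398,2)
    return np.r_[(e[:3]-uv).ravel(), d[0]*n[1]-d[1]*n[0]]
s=least_squares(F,[.496,-.217,.11]);q=s.x;print(q,s.fun.round(1))
pin=ray(f,[358,53],.086);piv=fx(q,[.01,-.05,.05])[0];d=pin-piv
print("pin",pin,"piv",piv,np.linalg.norm(d[:2]),"cam",np.arctan2(d[1],d[0])-q[2]+2.36)
lo=fx(q,[.01+.07*np.cos(-2.36),-.05+.07*np.sin(-2.36),.01])[0];print("low",lo,proj(f,lo))
c,s_=np.cos(q[2]),np.sin(q[2])
for px in([230,207],[268,207],[273,190]):
    P=ray(f,px,.07);print("tabtop fix",np.array([[c,s_],[-s_,c]])@(P[:2]-q[:2]))
o=get_obs();x=R.from_rotvec(o["orientation"]).as_matrix()[:,0];print("tool yaw",np.arctan2(x[1],x[0]),o["tcp_pos"])
p=f["pixels"];save("w1c.png",cv2.resize(p[20:250,190:410],None,fx=2.6,fy=2.6,interpolation=cv2.INTER_CUBIC)[:600])
```

```text
[ 0.49872736 -0.21508829  0.12097833] [ 0.   0.7  0.5  0.8 -1.3 -1.1 -0.8]
pin [ 0.58323098 -0.26750057  0.086     ] piv [ 0.51468845 -0.263516    0.05      ] 0.06865825011230543 cam 2.180954270785557
low [ 0.47131687 -0.31846058  0.01      ] [[380.93758918 169.88629545]]
tabtop fix [-0.06455405  0.06298169]
tabtop fix [-0.06479627  0.02429565]
tabtop fix [-0.046925    0.01834501]
tool yaw 0.10450476650790169 [ 0.46699609 -0.2560389   0.25510254]
```

View pics/w1c.png

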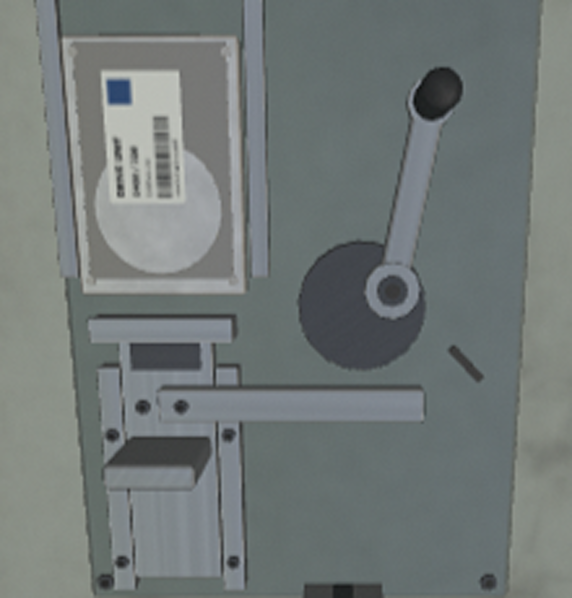

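play_rows:
  commands:
    - [[1,0.55,-0.09,0.3,0],[1,0.55,-0.09,0.6,0],[1,0.55,-0.09,0.67,0],[1,0.55,-0.09,0.67,0],[1,0.55,-0.09,0.67,0],[1,0.55,-0.09,0.67,0],[1,0.55,-0.09,0.67,0],[1,0.55,-0.09,0.67,0],[1,0.55,-0.09,0.67,0],[1,0.55,-0.09,0.67,0],[1,0.55,-0.09,0.67,0]]

```text
clock: 3.45
tcp_pos: [0.5756, -0.2244, 0.1229]
orientation: [3.136, 0.169, 0.003]
contact_force: [0.6, 0.6, -0.9]
grip_width: 0.0001
gripper_force: 0.0
```

Run:
```python
from h import *
import pickle
f=wrist();pickle.dump(f,open("w2.pkl","wb"));save("w2.png",f["pixels"]);o=get_obs();print(o["tcp_pos"],o["qvel"].round(3),o["orientation"])
```

```text
[ 0.575591   -0.22416749  0.12258923] [-0.003  0.012 -0.001  0.002 -0.    -0.003 -0.   ] [3.13618558e+00 1.69387195e-01 2.66399956e-03]
```

View pics/w2.png

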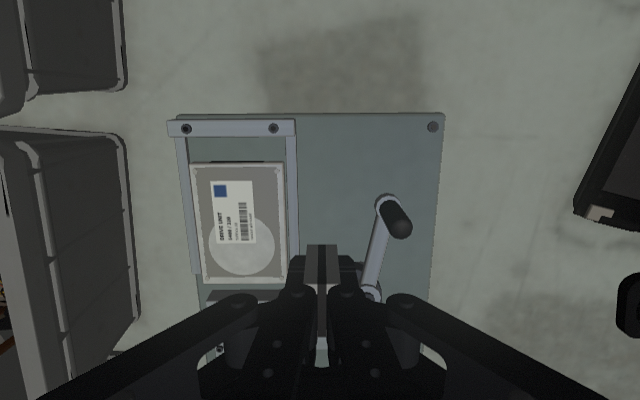

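```bash
cat > arc.py <<'E'
from h import *
piv=np.array([.5145,-.2635])
def rows(angs,z,rad=.07):
    o=get_obs();Rm=R.from_rotvec(o["orientation"]).as_matrix()
    for a in angs:
        t=np.r_[piv+rad*np.array([np.cos(a),np.sin(a)]),z]
        print(round(a,2),(Rm.T@(t-o["tcp_pos"])/.2).round(3).tolist())
E
python3 - <<'E'
from arc import *
import pickle
f=pickle.load(open("w2.pkl","rb"))
print("pin",ray(f,[401,222],.086),"corner",ray(f,[444,113],.01), fx([.4985,-.2155,.12],[.14,-.11,.01]))
rows([.55],.056); print(); rows(np.arange(.4,-.85,-.11),.056)
E
```

```text
pin [ 0.58723396 -0.26819709  0.086     ] corner [ 0.64828713 -0.30659927  0.01      ] [[ 0.65066155 -0.30794924  0.01      ]]
0.55 [-0.009, 0.013, 0.333]

0.4 [0.01, 0.062, 0.333]
0.29 [0.019, 0.099, 0.333]
0.18 [0.024, 0.137, 0.333]
0.07 [0.024, 0.176, 0.333]
-0.04 [0.021, 0.214, 0.333]
-0.15 [0.013, 0.252, 0.333]
-0.26 [0.001, 0.288, 0.333]
-0.37 [-0.015, 0.323, 0.333]
-0.48 [-0.034, 0.356, 0.333]
-0.59 [-0.057, 0.387, 0.333]
-0.7 [-0.084, 0.415, 0.333]
-0.81 [-0.113, 0.44, 0.333]
```

play_rows:
  commands:
    - [[1,-0.01,0.01,0.17,0],[1,-0.01,0.01,0.33,0],[1,-0.01,0.01,0.33,0],[1,-0.01,0.01,0.33,0],[1,0.01,0.06,0.33,0],[1,0.02,0.1,0.33,0],[1,0.024,0.137,0.33,0],[1,0.024,0.176,0.33,0],[1,0.02,0.214,0.33,0],[1,0.013,0.252,0.33,0],[1,0,0.288,0.33,0],[1,-0.015,0.323,0.33,0]]

```text
clock: 4.5
tcp_pos: [0.5803, -0.2874, 0.056]
orientation: [-3.135, -0.172, -0.002]
contact_force: [2.3, 4.7, -0.1]
grip_width: 0.0
gripper_force: 1.7
```

Run:
```python
from arc import *
o=get_obs();print(o["tcp_pos"],o["contact_force"],o["qvel"].round(2)); rows(np.arange(-.48,-1.95,-.12),.056)
```

```text
[ 0.58026823 -0.2874272   0.05596008] [ 2.32702686  4.65889455 -0.10106292] [ 0.14  0.02  0.   -0.04  0.    0.01  0.14]
-0.48 [-0.023, 0.04, -0.0]
-0.6 [-0.048, 0.073, -0.0]
-0.72 [-0.077, 0.103, -0.0]
-0.84 [-0.11, 0.13, -0.001]
-0.96 [-0.146, 0.152, -0.001]
-1.08 [-0.184, 0.17, -0.001]
-1.2 [-0.223, 0.183, -0.001]
-1.32 [-0.264, 0.192, -0.001]
-1.44 [-0.306, 0.195, -0.001]
-1.56 [-0.348, 0.194, -0.001]
-1.68 [-0.39, 0.187, -0.001]
-1.8 [-0.43, 0.175, -0.001]
-1.92 [-0.469, 0.159, -0.001]
```

play_rows:
  commands:
    - [[1,-0.02,0.035,0,0],[1,-0.045,0.07,0,0],[1,-0.077,0.1,0,0],[1,-0.11,0.127,0,0],[1,-0.146,0.15,0,0],[1,-0.184,0.168,0,0],[1,-0.223,0.18,0,0],[1,-0.264,0.19,0,0],[1,-0.306,0.194,0,0],[1,-0.348,0.192,0,0],[1,-0.39,0.186,0,0],[1,-0.43,0.174,0,0]]

```text
clock: 5.5
tcp_pos: [0.5004, -0.3312, 0.0564]
orientation: [-3.137, -0.172, -0.009]
contact_force: [8.5, 9.0, -0.0]
grip_width: 0.0001
gripper_force: 4.8
```

Run:
```python
from arc import *
f=wrist();p=f["pixels"];save("w3.png",p)
o=get_obs();print(o["tcp_pos"],o["contact_force"],o["qvel"].round(2))
a=np.arange(-2.6,-1.7,.1);print(np.c_[a,proj(f,np.c_[piv[0]+.07*np.cos(a),piv[1]+.07*np.sin(a),0*a+.086])].round(1)); rows([-1.88,-1.96],.056)
```

```text
[ 0.4986925  -0.33082365  0.0563004 ] [4.77232075 5.48583958 1.93178034] [-0.01  0.01  0.01 -0.03  0.01  0.02 -0.01]
[[ -2.6 234.8 387.5]
 [ -2.5 249.1 381.2]
 [ -2.4 262.7 373.7]
 [ -2.3 275.5 365. ]
 [ -2.2 287.3 355. ]
 [ -2.1 298.  343.8]
 [ -2.  307.5 331.4]
 [ -1.9 315.8 318. ]
 [ -1.8 322.6 303.5]]
-1.88 [-0.027, -0.006, 0.001]
-1.96 [-0.052, -0.019, 0.001]
```

View pics/w3.png

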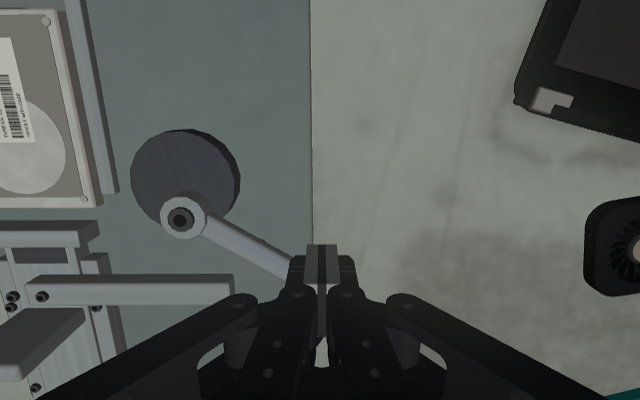

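Run:
```python
from arc import *
f=wrist()
a=ray(f,[181,219],.05)[:2];b=ray(f,[284,269],.046)[:2];d=b-a;print(a,b,np.arctan2(d[1],d[0]))
a=ray(f,[225,222],.046)[:2];b=ray(f,[290,256],.046)[:2];d=b-a;print(np.arctan2(d[1],d[0]))
rows([-1.88,-1.96],.056)
```

```text
[ 0.51116039 -0.26307988] [ 0.48831937 -0.31280448] -2.0013989626477007
-1.9888809433669294
-1.88 [-0.027, -0.01, 0.002]
-1.96 [-0.052, -0.023, 0.002]
```

play_rows:
  commands:
    - [[1,-0.026,-0.006,0,0],[1,-0.05,-0.018,0,0],[1,-0.072,-0.032,0,0],[1,-0.072,-0.032,0,0],[1,-0.072,-0.032,0,0],[1,0.0,0.08,0,0],[1,0.0,0.08,0,0],[1,0.0,0.08,-0.2,0],[1,0.0,0.08,-0.4,0],[1,0,0.08,-0.4,0],[1,0,0.08,-0.4,0],[1,0,0.08,-0.4,0]]

```text
clock: 6.6
tcp_pos: [0.4985, -0.3483, 0.135]
orientation: [3.137, 0.169, -0.002]
contact_force: [0.9, 0.3, -0.1]
grip_width: 0.0003
gripper_force: 0.0
```

Run:
```python
from arc import *
f=viewer.grab_frame("top");w=wrist();p=np.vstack([cv2.resize(f["pixels"][160:285,225:335],(528,600),interpolation=cv2.INTER_CUBIC)]);save("t4.png",p)
save("w4.png",w["pixels"]);print(get_obs()["tcp_pos"])
for a in (-2.0,-2.24,-2.5): 
    P=np.array([piv[0]+.07*np.cos(a),piv[1]+.07*np.sin(a),.086]); print(a,proj(w,P),(proj(f,P)-[225,160])*4.8)
import pickle;pickle.dump(w,open("w4.pkl","wb"))
```

```text
[ 0.49811012 -0.3477074   0.13384976]
-2.0 [[285.97140811 241.73416489]] [[443.1040266  306.55789623]]
-2.24 [[270.19403361 261.32241702]] [[426.47183933 333.59024313]]
-2.5 [[248.38501283 277.26688738]] [[401.68384147 357.64368757]]
```

View pics/w4.png

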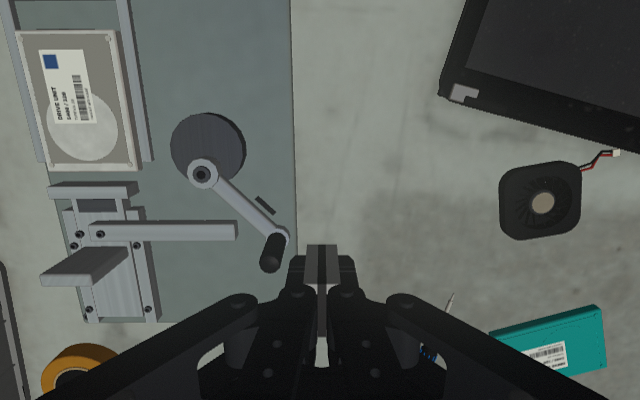

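Run:
```python
from arc import *
import pickle
a=pickle.load(open("w1.pkl","rb"));b=pickle.load(open("w2.pkl","rb"))
from scipy.optimize import least_squares
for u,v in(([165,183],[124,86]),([166,204],[122,130])):
    s=least_squares(lambda P:np.r_[proj(a,P)[0]-u,proj(b,P)[0]-v],[.45,-.1,.1]);print(s.x,s.fun.round(1))
o=get_obs();Rm=R.from_rotvec(o["orientation"]).as_matrix()
for P in([-.098,.041,.13],[-.098,.041,.05],[-.09,.041,.05],[-.03,.041,.05]):
    w=fx([.4985,-.2155,.12],P)[0];print(w,np.hypot(*w[:2]),(Rm.T@(w-o["tcp_pos"])/.2).round(3))
```

```text
[ -61116.45115684  192469.22429639 -383876.44091397] [-20.  -49.4  20.3  49.2]
[ -96693.50705774  191101.36147216 -377188.73170527] [-21.6 -37.9  21.9  37.7]
[ 0.39629655 -0.18652664  0.13      ] 0.4379990254957295 [-0.419 -0.856  0.022]
[ 0.39629655 -0.18652664  0.05      ] 0.4379990254957295 [-0.418 -0.855  0.422]
[ 0.40423902 -0.18556894  0.05      ] 0.4447977296750141 [-0.378 -0.856  0.422]
[ 0.46380754 -0.17838621  0.05      ] 0.4969296481800354 [-0.078 -0.86   0.421]
```

play_rows:
  commands:
    - [[1,-0.2,-0.4,-0.1,0],[1,-0.42,-0.85,-0.1,0],[1,-0.42,-0.85,-0.1,0],[1,-0.42,-0.85,-0.1,0],[1,-0.42,-0.85,-0.1,0],[1,-0.42,-0.85,-0.1,0],[1,-0.42,-0.85,0,0],[1,-0.42,-0.85,0.02,0],[1,-0.42,-0.85,0.02,0],[1,-0.42,-0.85,0.02,0],[1,-0.42,-0.85,0.02,0],[1,-0.42,-0.85,0.02,0]]

```text
clock: 7.7
tcp_pos: [0.3979, -0.1885, 0.1316]
orientation: [3.137, 0.169, 0.001]
contact_force: [-0.1, -1.0, -0.1]
grip_width: 0.0003
gripper_force: 0.0
```

Run:
```python
from arc import *
f=wrist();save("w5.png",f["pixels"]);o=get_obs();print(o["tcp_pos"],o["contact_force"],o["qvel"].round(2),o["joints"].round(2))
Rm=R.from_rotvec(o["orientation"]).as_matrix()
for P in([-.098,.041,.05],[-.075,.041,.05],[-.048,.041,.05]):
    w=fx([.4985,-.2155,.12],P)[0];print(w,(Rm.T@(w-o["tcp_pos"])/.2).round(3))
```

```text
[ 0.39796648 -0.18840807  0.13164586] [ 0.01576592  0.66040394 -0.07073569] [-0. -0. -0.  0. -0. -0. -0.] [ 0.43  0.24 -0.15  2.18  0.05  0.72 -1.22]
[ 0.39629655 -0.18652664  0.05      ] [-0.008 -0.01   0.408]
[ 0.41913115 -0.18377326  0.05      ] [ 0.107 -0.012  0.408]
[ 0.44593698 -0.18054103  0.05      ] [ 0.242 -0.013  0.408]
```

View pics/w5.png

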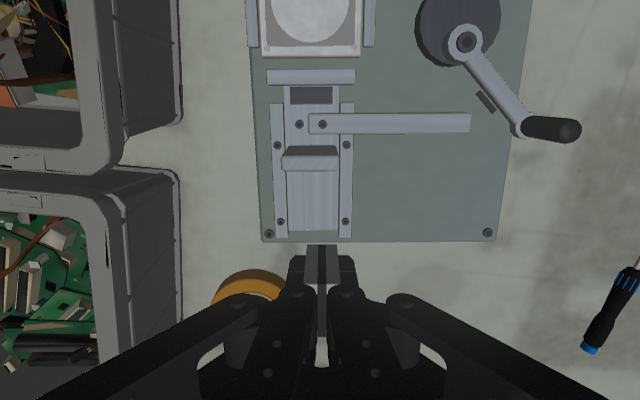

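play_rows:
  commands:
    - [[1,-0.01,-0.01,0.2,0],[1,-0.01,-0.01,0.41,0],[1,-0.01,-0.01,0.41,0],[1,-0.01,-0.01,0.41,0],[1,0.03,-0.01,0.41,0],[1,0.07,-0.012,0.41,0],[1,0.1,-0.012,0.41,0],[1,0.13,-0.012,0.41,0],[1,0.15,-0.012,0.41,0],[1,0.17,-0.012,0.41,0],[1,0.19,-0.012,0.41,0],[1,0.19,-0.012,0.41,0]]

```text
clock: 8.75
tcp_pos: [0.4361, -0.1815, 0.0495]
orientation: [3.137, 0.171, 0.002]
contact_force: [0.2, 0.5, 0.9]
grip_width: 0.0
gripper_force: 0.0
```

```bash
cat > chk.py <<'E'
from arc import *
f=wrist();o=get_obs();print(o["tcp_pos"],o["contact_force"],o["gripper_force"],o["clock"])
c,s=np.cos(.12),np.sin(.12);F=np.array([[c,s],[-s,c]])
print("tcp fix",F@(o["tcp_pos"][:2]-[.4985,-.2155]))
def m(f):
  for t,z in(("drive",.021),("slide_block",.03)):
    for d in viewer.trace(f,t):
        uv=np.argwhere(d["pixels"])[:,::-1]
        if len(uv)<50: continue
        b=np.array([F@(ray(f,u,z)[:2]-[.4985,-.2155]) for u in uv[::5]])
        print(t,round(d["score"],2),"x",np.percentile(b[:,0],[1,99]).round(4),"y",np.percentile(b[:,1],[1,99]).round(4))
m(f); m(viewer.grab_frame("top"))
import sys
if len(sys.argv)>1: save(sys.argv[1],f["pixels"])
E
python3 chk.py
```

```text
[ 0.43603928 -0.18145776  0.04941174] [ 0.11755643  0.49807247 -0.45445513] 0.0 8.8
tcp fix [-0.05793627  0.04127474]
drive 0.72 x [0.0164 0.0582] y [0.0112 0.0792]
slide_block 0.88 x [-0.0685  0.0152] y [-0.0647  0.0714]
drive 0.91 x [0.0202 0.112 ] y [0.0115 0.0769]
drive 0.59 x [-0.2196 -0.1361] y [-0.3907 -0.2938]
slide_block 0.64 x [-0.1043  0.012 ] y [-0.0554  0.0557]
```

play_rows:
  commands:
    - [[1,0.015,0,0,0],[1,0.03,0,0,0],[1,0.04,0,0,0],[1,0.05,0,0,0]]

```text
clock: 9.38
tcp_pos: [0.4442, -0.1805, 0.0491]
orientation: [-3.137, -0.17, 0.003]
contact_force: [-10.2, -1.0, 6.2]
grip_width: -0.0001
gripper_force: 4.2
```

```bash
python3 chk.py w6.png
```

```text
[ 0.44417819 -0.18050301  0.0490545 ] [-4.60391582 -0.12428564  1.86800199] 2.399604320526123 9.4333
tcp fix [-0.0497416   0.04124829]
drive 0.57 x [0.0246 0.0661] y [0.0114 0.0791]
slide_block 0.71 x [-0.0603  0.0236] y [-0.0623  0.0715]
drive 0.81 x [-0.2178 -0.136 ] y [-0.388 -0.293]
drive 0.55 x [0.0275 0.1213] y [0.0112 0.0769]
slide_block 0.61 x [-0.0955  0.0198] y [-0.0578  0.0546]
```

View pics/w6.png

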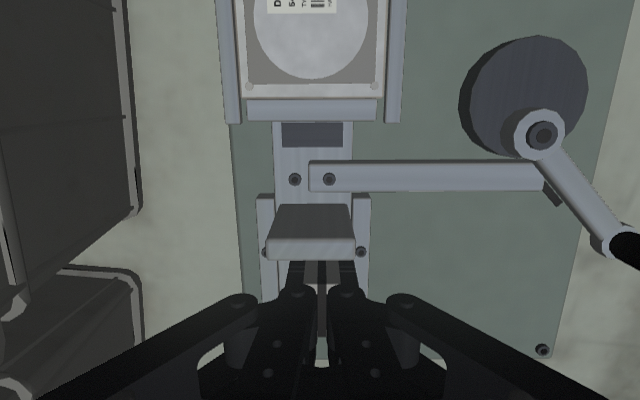

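play_rows:
  commands:
    - [[1,0.012,0,0,0],[1,0.024,0,0,0],[1,0.03,0,0,0],[1,0.03,0,0,0],[1,0.03,0,0,0],[1,0.03,0,0,0]]

```text
clock: 10.18
tcp_pos: [0.4442, -0.1804, 0.0483]
orientation: [-3.136, -0.167, 0.019]
contact_force: [-18.5, -1.7, 13.4]
grip_width: -0.0002
gripper_force: 9.6
```

```bash
python3 chk.py
```

```text
[ 0.44418427 -0.18038387  0.04831537] [-18.81049168  -1.00606592  13.30079847] 9.560129418969154 10.2333
tcp fix [-0.0497213   0.04136585]
drive 0.87 x [0.0245 0.0653] y [0.0113 0.0792]
slide_block 0.88 x [-0.059   0.0234] y [-0.0626  0.0712]
drive 0.85 x [0.0282 0.122 ] y [0.0101 0.0785]
drive 0.71 x [-0.2174 -0.1368] y [-0.3943 -0.2927]
slide_block 0.84 x [-0.0961  0.0204] y [-0.0607  0.0563]
```

play_rows:
  commands:
    - [[1,-0.06,0,0,0],[1,-0.15,0,0,0],[1,-0.15,0,0,0],[1,-0.15,0,-0.2,0],[1,-0.15,0,-0.4,0],[1,-0.15,0,-0.6,0],[1,0.1,0.2,-0.8,0],[1,0.3,0.3,-0.8,0],[1,0.5,0.5,-0.8,0],[1,0.5,0.5,-0.8,0],[1,0.5,0.5,-0.8,0],[1,0.5,0.5,-0.8,0]]

```text
clock: 11.48
tcp_pos: [0.5646, -0.2697, 0.2095]
orientation: [3.136, 0.169, 0.006]
contact_force: [-0.9, -0.1, 0.8]
grip_width: -0.0005
gripper_force: 0.0
```

```bash
sleep 0
python3 - <<'E'
from arc import *
for i in range(4): viewer.grab_frame("wrist")
import pickle
f=wrist();p=f["pixels"];save("w7.png",p);o=get_obs();print(o["tcp_pos"],o["contact_force"],o["qvel"].round(3))
q=[.4985,-.2155,.12]
print("stop edge",proj(f,fx(q,[[.125,.06,.026],[.125,.03,.026]])),"drive front home",proj(f,fx(q,[[.125,.08,.021],[.125,.01,.021],[.025,.045,.021]])),"pin low",proj(f,fx(q,[.01-.0497,-.05-.0497,.086])))
E
```

```text
[ 0.56057815 -0.26744462  0.20935254] [ 0.79038717 -0.23231703  0.22395148] [ 0.002 -0.006  0.003 -0.004  0.002  0.004  0.001]
stop edge [[192.78152487 103.97084073]
 [225.13014916 103.60994797]] drive front home [[173.49429771 104.10136435]
 [247.84421879 103.27179806]
 [220.87609321 205.02477816]] pin low [[368.62858694 294.5243832 ]]
```

View pics/w7.png

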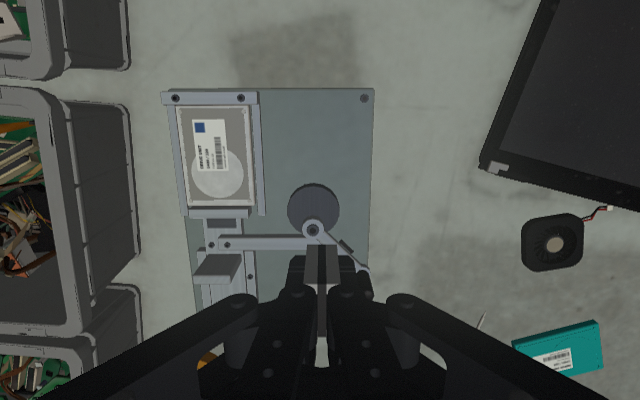

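The drive's front edge at (213,105) lies against the end stop's inner edge at about row 104. The lever runs back and right from the hub at (313,230) beside the index line, so the cam is still low. The arm is clear of everything.

```bash
python3 -c "
from bench import r
print(r.hand_in())"
```

```text
the job is handed in; nothing more can be done
None
```

I turned the cam to its low point, then pushed the slide until the drive pressed against the end stop. The last picture shows both in place. I handed the job in with the arm clear at about 12 s; the hand-in returned no verdict.

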